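# Lay the tool case on the set-up plate and seat it against the stop

## Task

A grey plastic tool case stands on end in front of the low aluminium set-up plate. Slide it up, still upright, until its foot is square against the plate's near edge, then push high on its lid face to tip it over that edge so that it lies flat on the plate with its lid up, and finally push it along the plate until it is fully home and square against the steel stop bar, with the bar's spring plunger pressed in. Push gently throughout (never more than about 35 N on the case) and leave the other things on the bench where they are.

Things in the scene. Friction and masses are not known exactly. Their poses are not given: they have to be found in the camera images.
- case: Grey plastic tool case, a box, 100 mm deep (x), 130 wide (y), 150 tall (z), 0.55 to 0.95 kg, mass centre mid-box; too wide to grip. Starts standing on its 100 x 130 base, whose centre is its origin; its +x face looks at the plate. Slippery (friction 0.24 to 0.36): on the open bench a push just slides it. Lying lid up on the plate: z level along the plate, x down, origin 65 mm above the bench.
- lid (a point): Point on the case's lid face (-x side, towards the robot; black seam 28 mm in from it), on its middle line, 130 mm above the base: where to push to tip it. With the foot held by the plate's edge 2 to 5 N here tips it; past about 45 degrees of lean it falls on to the plate by itself and ends with its base overhanging the near edge by 40 to 55 mm. Axes as the case's.
- edge (a point): Middle of the top of the near edge of the fixed aluminium set-up plate, 270 mm long (x), 220 wide (y), 15 thick, flat on the bench. This point is 15 mm above the bench; x points from the edge along the plate, y along the edge, z up. With the upright case's foot flush against the edge, the case's origin is at x = -50 mm here. Rigid.
- plunger (a joint): Light (0.5 N) brass spring plunger, 12 mm across, mid-face of the steel stop bar, 28 mm above the plate, in m: 0 when 6 mm out, 0.006 with the case flush on the bar. The bar (150 wide, 24 thick, 50 high, rigid) is fixed across the plate, square to it, its face somewhere 158 to 195 mm beyond the near edge: that place is not measured and has to be felt for.
- oil: Bystander: white plastic bottle, 56 mm across, 150 mm tall, standing to the +y side of the plate; origin at the centre of its underside.
- bin: Bystander: open grey parts bin 120 x 100 x 50 mm with steel slugs in it, to the -y side of the plate; origin at the centre of its underside.
- wrench: Bystander: steel wrench 180 mm long lying on the bench near the robot's side of the oil bottle; origin at its middle underneath, x along it.
Things that resemble listed ones, but are neither listed nor needed, are in the scene too. What is shaped like the case but orange, pink or red is not meant.

How it is judged:
By the outcome, as a careful person would: the job done as asked, in the order asked, and still so for the second after the job is handed in, with the robot touching nothing.
It also fails if it takes over 72 s, if anything falls off the work surface, if the arm or the gripper's body presses on something with over 40 N, if the wrist force passes 120 N, or if a joint passes its speed limit or range.

## Robot

A 6-joint arm with a two-finger parallel gripper is mounted at the origin on the work surface. World frame = base frame: x ahead of the robot, y to its left, z up, the work surface at z = 0. Lengths are in m, angles in rad, forces in N, time in s.
With the tool pointing down it reaches from about 0.25 to 0.725 m from the base axis. Payload 4 kg.
Tool frame: the origin (TCP) lies on the centre line of the jaws, within the pads' length; the fingertips stand 17 mm ahead of it and the grasp point (between the pads) lies 2 mm behind it; z points along the fingers, y is the line along which they close (so a half turn about z gives the same grasp; the last joint's range is limited). The gripper opens to 85 mm and grips with 20 to 120 N. Pads are 22 mm wide; open, the fingers measure 114 mm over their backs; the gripper's body (76 mm by 85 mm) begins 54 mm behind the grasp point. The pads swing forward as they close: fully open they stand 13 mm farther back than shut.
Start: joints at [-1.156, 0.241, 0.005, 1.335, 0, 1.571], TCP at [0.202, -0.458, 0.248] pointing down, gripper open.
Joint ranges: [-2.72, 2.72], [-1.05, 1.87], [-1.09, 1.28], [-1.99, 2.15], [-1.42, 1.44], [-3.14, 3.14]. Speed limits (rad/s): [2.79, 2.79, 3.14, 3.14, 3.14, 3.14].

## Interface

Orientations are given as a unit quaternion [x, y, z, w].
In Python, from workcell import get_obs, imaging, order gives the robot as it stands.
- The arm moves only by the tool apply_moves, never from a script. Its argument "targets" is a list that holds one entry, the list of rows, each a list of 5 numbers: the shift along the world's x, y, z in units of 40 mm (1.0 is 40 mm), then the turn about the world's z in degrees, then the gripper command: -1 is shut, 1 is fully open, values between are in proportion. In form: [[[dx, dy, dz, turn, fingers], ...]]. A call has 1 to 8 rows; each row shifts and turns the commanded pose from where the row before left it; what a row does not reach is not made up. A row lasts 1/12 s, in which the tool goes at most 41.7 mm and 7.16 degrees, less where a joint would pass 70% of its speed; a pose out of reach is approached as far as the arm can. A call is refused whole if a number of a shift passes 1 or a number of a turn 7.16, either way. A call with a gripper value outside its range is refused whole. The fingers move at their own pace and stop on an object; the grip force is fixed at half the most. Time passes only in rows, so rows that do not move let the fingers close. It gives the time, the measured TCP pose, the force, the opening and the grip force at its end, in the units of the state.
- get_obs(): the state, without advancing time (a new reading comes with each control period).
- imaging.camera(name): name is "scene" or "top" or "wrist"; returns (picture, depth): 480x640x3 uint8, blue, green, red; 480x640 float32, m along the optical axis (not along the pixel's ray), 0 where there is no reading.
- imaging.get_calibration(name): a dict with "camera_matrix" (3x3 intrinsics, pixels), "eye" and "rotation" of the camera in the world; the wrist camera has in their place "hand_eye" (4x4, takes a point from camera to tool coordinates, whose origin is the TCP and whose axes are the flange's). Camera axes: x right, y down, z forward; pixel columns grow to the right and rows downward; lengths in m; the calibration is good to about 2 mm. A picture is of the moment at which its call begins: read the wrist's pose just before it. get_calibration takes no time and is no camera call.
- order.job_done(): hands the job in; it is judged then, once.
The state is a dict: "clock": time; "joint_pos": joint angles; "joint_vel": joint speeds; "tau": joint torques, N m; "eef_pos": TCP position; "tool_rot": TCP orientation; "ft_force": force on the tool from outside, world axes, zero at the start; "ft_torque": the same for the moment, N m; "grip_width": finger opening in m; "grasp_force": force on a finger pad.
Only numpy, scipy, OpenCV 4.12 (cv2) and the standard library are available. Lean on these libraries where they do the work, as an engineer would, in place of code of your own. Each camera call takes 0.05 s, during which the arm holds its last target. There are 200 camera calls.

## Working session

There is one attempt and no reset: what is moved stays moved. The work goes in short steps, Python scripts to look and compute and a tool call to move; the robot and the scene stay as the last step left them, time stands still between calls to the robot, and variables do not carry over. Pictures are saved under pics/ and viewed, at most 10 in all, crops included, and the job is handed in when it is done.

Besides the shell and the picture viewer there is one more tool, called after "Emit:" as a command line: name --argument value ..., lists and objects as JSON in quotes. apply_moves: Moves the arm, as the interface text tells. Its arguments: {"type":"object","properties":{"targets":{"type":"array","items":{"type":"array","items":{"type":"array","items":{"type":"number"}}}}},"required":["targets"]}

```bash
mkdir -p pics
cat > h.py <<'E'
import numpy as np,cv2
from workcell import get_obs, imaging, order
def cloud(n):
    im,d=imaging.camera(n);c=imaging.get_calibration(n)
    K=np.array(c["camera_matrix"]);v,u=np.mgrid[0:480,0:640]
    p=np.stack([(u-K[0,2])/K[0,0]*d,(v-K[1,2])/K[1,1]*d,d],-1)
    R=np.array(c["rotation"]);e=np.array(c["eye"])
    return im,d,p@R.T+e
E
python3 - <<'E'
from h import *
for n in("scene","top"):
    im,d,p=cloud(n);cv2.imwrite(f"pics/{n}0.png",im);np.save(n+"0.npy",p)
    c=imaging.get_calibration(n);print(n,c["eye"],np.array(c["rotation"]).round(2).tolist())
o=get_obs();print(o)
E
```

```text
Traceback (most recent call last):
  File "h.py", line 8, in cloud
    return im,d,p@R.T+e
                ~^~~~
ValueError: matmul: Input operand 1 has a mismatch in its core dimension 0, with gufunc signature (n?,k),(k,m?)->(n?,m?) (size 4 is different from 3)
```

Rotation is a quaternion.

```bash
sed -i 's/R=np.array(c\["rotation"\])/R=Rotation.from_quat(c["rotation"]).as_matrix()/; 1a from scipy.spatial.transform import Rotation' h.py
python3 - <<'E'
from h import *
for n in("scene","top"):
    im,d,p=cloud(n);cv2.imwrite(f"pics/{n}0.png",im);np.save(n+"0.npy",p)
    c=imaging.get_calibration(n);print(n,c["eye"],c["rotation"],np.median(p[::20,::20,2][d[::20,::20]>0]))
o=get_obs();print(o)
E
```

```text
scene [0.4834278  0.32298311 1.06433081] [-0.08747812  0.98252429 -0.16386738  0.01187782] 0.0008957449489315206
top [0.24481501 0.01848222 1.39662847] [ 0.71732949 -0.68816428  0.07313384 -0.08074511] -0.0005462843489414393
{'clock': 0.15, 'joint_pos': array([-1.15599452e+00,  2.41271716e-01,  4.03477822e-03,  1.33521473e+00,
        2.97584878e-06,  1.57077902e+00]), 'joint_vel': array([ 0.00229395, -0.00261705,  0.00489921, -0.00126298, -0.00074696,
        0.00099269]), 'tau': array([ 3.76020116e-04, -3.72635400e+01,  2.52638590e+01,  1.23577603e-02,
        7.88339003e-05, -1.00641168e-05]), 'eef_pos': array([ 0.20132094, -0.45717964,  0.24760199]), 'tool_rot': array([ 9.78567301e-01,  2.05925600e-01, -1.68968208e-04, -8.10239282e-04]), 'ft_force': array([-0.34453192,  0.36316811,  0.4919946 ]), 'ft_torque': array([-0.06118306,  0.01296568,  0.0164235 ]), 'grasp_force': 0.0, 'grip_width': 0.08534427501703995}
```

View pics/scene0.png

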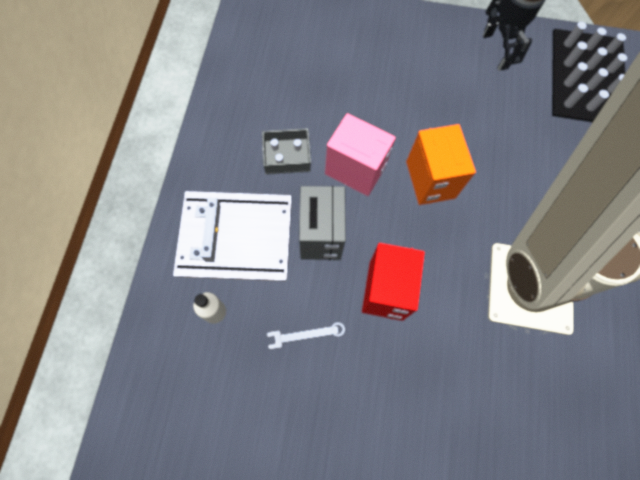

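View pics/top0.png

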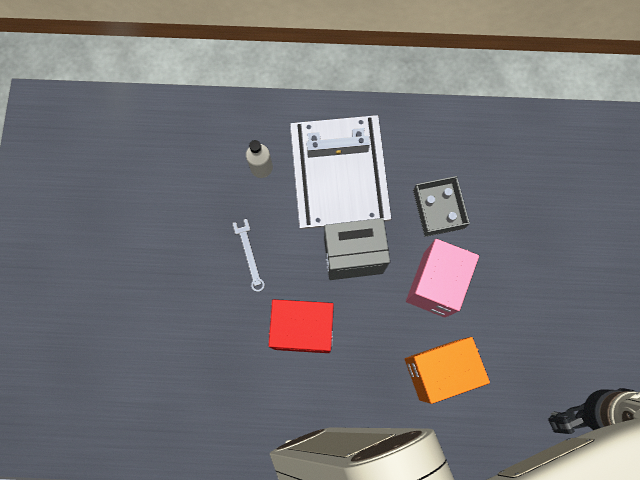

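In scene0 and top0 the look-alikes for the case are the pink box at (443,277) in top0, orange (448,370), red (302,326) and grey (357,247). I choose the grey one: it has the black seam and stands in front of the plate (338,170). The bar is at (338,147) with its brass plunger. The bottle is at (257,157), the wrench at (249,255) and the bin at (441,206).

Run:
```python
from h import *
box={"top":(slice(100,300),slice(280,400)),"scene":(slice(180,285),slice(170,350))}
for n in("top","scene"):
    p=np.load(n+"0.npy");im=cv2.imread(f"pics/{n}0.png");q=p[box[n]].reshape(-1,3);c=im[box[n]].reshape(-1,3)
    print(n)
    for nm,m in(("case",(q[:,2]>.14)&(q[:,2]<.16)),("plate",(q[:,2]>.009)&(q[:,2]<.021)&(c.min(1)>120)),("bar",(q[:,2]>.058)&(q[:,2]<.075)&(q[:,0]>.5))):
        s=q[m];r=cv2.minAreaRect(s[:,:2].astype(np.float32));print(nm,m.sum(),np.round(s.mean(0),4),np.round(cv2.boxPoints(r),4).tolist(),r[2])
    # other items
    for nm,col,lo in(("oil",None,0),):pass
P=np.load("top0.npy")
for nm,(u,v) in dict(oil=(257,157),wr0=(241,225),wr1=(257,285),red=(302,326),redtl=(272,302),redtr=(331,303),pinktop=(443,277),pinkl=(412,300),pinkt=(438,242),bin=(441,206),binl=(417,187),binbl=(427,233)).items():print(nm,P[v,u].round(3))
im=cv2.imread("pics/top0.png")[190:300,290:420];cv2.imwrite("pics/crop.png",cv2.resize(im,None,fx=5,fy=5,interpolation=2))
```

```text
top
case 2779 [ 0.517  -0.0446  0.15  ] [[0.4580000042915344, 0.011500000022351742], [0.47870001196861267, -0.11710000038146973], [0.5795999765396118, -0.10080000013113022], [0.558899998664856, 0.027699999511241913]] 9.151524543762207
plate 7097 [ 0.7174 -0.0051  0.015 ] [[0.580299973487854, 0.08630000054836273], [0.6100999712944031, -0.13169999420642853], [0.8787000179290771, -0.09510000050067902], [0.8489000201225281, 0.12300000339746475]] 7.766103744506836
bar 640 [0.7764 0.0033 0.065 ] [[0.5128999948501587, 0.03519999980926514], [0.536899983882904, -0.11209999769926071], [0.8051000237464905, -0.06849999725818634], [0.7810999751091003, 0.07890000194311142]] 9.241724967956543
scene
case 2561 [ 0.5165 -0.04    0.151 ] [[0.4569999873638153, 0.013500000350177288], [0.4781000018119812, -0.11729999631643295], [0.5770999789237976, -0.10140000283718109], [0.5559999942779541, 0.029500000178813934]] 9.160706520080566
plate 7707 [0.717  0.0013 0.0159] [[0.5784000158309937, 0.08810000121593475], [0.6090999841690063, -0.13269999623298645], [0.8779000043869019, -0.09520000219345093], [0.8471999764442444, 0.12549999356269836]] 7.924254894256592
bar 698 [0.7583 0.008  0.0658] [[0.49939998984336853, 0.021700000390410423], [0.5307999849319458, -0.12530000507831573], [0.8098000288009644, -0.065700002014637], [0.7784000039100647, 0.08129999786615372]] 12.067792892456055
oil [0.718 0.186 0.115]
wr0 [ 0.585  0.229 -0.   ]
wr1 [0.44  0.18  0.005]
red [0.338 0.064 0.146]
redtl [0.385 0.13  0.147]
redtr [0.388 0.006 0.15 ]
pinktop [ 0.453 -0.229  0.147]
pinkl [ 0.412 -0.176  0.064]
pinkt [ 0.527 -0.218  0.152]
bin [ 0.65  -0.253  0.005]
binl [ 0.681 -0.188  0.051]
binbl [ 0.574 -0.214  0.038]
```

View pics/crop.png

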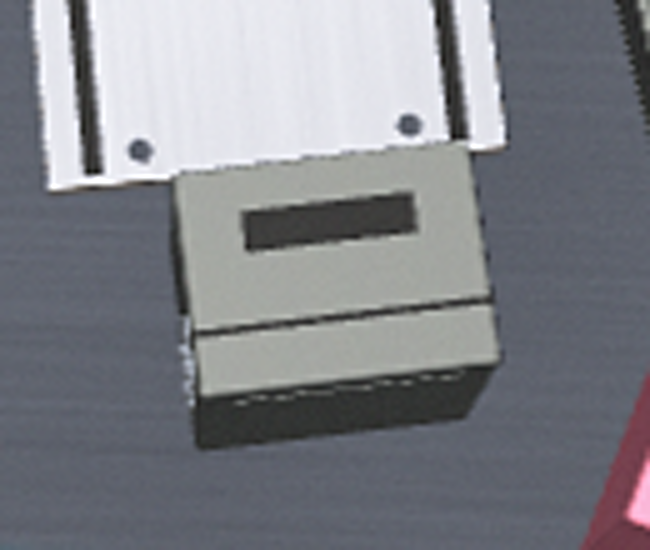

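The crop shows the grey case with its seam on the robot side, its lid face dark, about 29 mm from the plate, 11 mm to −y and 1.4° off square. First I'll nudge it +y to centre it, with the fingers shut.

Emit:
apply_moves --targets '[[[0.52,0.47,0,-1,-1],[0.52,0.47,0,-1,-1],[0.52,0.47,0,-1,-1],[0.52,0.47,0,-1,-1],[0.52,0.47,0,-1,-1],[0.52,0.47,0,-1,-1],[0.52,0.47,0,-1,-1],[0.52,0.47,0,-1,-1]]]'

```text
clock: 0.82
eef_pos: [0.3686, -0.306, 0.248]
tool_rot: [0.991, 0.137, -0.0, -0.0]
ft_force: [-0.2, -0.9, 0.4]
grip_width: -0.0001
grasp_force: 0.0
```

Emit:
apply_moves --targets '[[[0.52,0.47,0,-1,-1],[0.52,0.47,0,-1,-1],[0.52,0.47,0,-1,-1],[0.52,0.47,0,-1,-1],[0.52,0.47,0,-1,-1],[0.52,0.47,0,-1,-1],[0.52,0.47,0,-1,-1],[0.52,0.47,0,-1,-1]]]'

```text
clock: 1.48
eef_pos: [0.535, -0.1556, 0.2479]
tool_rot: [0.998, 0.067, -0.0, -0.0]
ft_force: [0.1, -0.7, 0.6]
grip_width: 0.0001
grasp_force: 0.0
```

Emit:
apply_moves --targets '[[[0,0,-0.8,0,-1],[0,0,-0.8,0,-1],[0,0,-0.8,0,-1],[0,0,-0.7,0,-1],[0,0,0,0,-1]]]'

```text
clock: 1.9
eef_pos: [0.5296, -0.1552, 0.1178]
tool_rot: [0.998, 0.068, -0.006, -0.002]
ft_force: [-1.0, 0.0, -0.4]
grip_width: -0.0001
grasp_force: 0.0
```

Emit:
apply_moves --targets '[[[-0.03,0.2,0,0,-1],[-0.03,0.2,0,0,-1],[-0.03,0.2,0,0,-1],[-0.01,0.08,0,0,-1],[-0.01,0.08,0,0,-1],[0,0,0,0,-1]]]'

```text
clock: 2.4
eef_pos: [0.5311, -0.1261, 0.1263]
tool_rot: [0.998, 0.068, 0.002, 0.001]
ft_force: [-0.1, -1.3, 3.7]
grip_width: 0.0001
grasp_force: 1.8
```

Emit:
apply_moves --targets '[[[-0.01,0.08,0,0,-1],[-0.01,0.08,0,0,-1],[-0.01,0.08,0,0,-1],[-0.01,0.08,0,0,-1],[0,0,0,0,-1]]]'

```text
clock: 2.82
eef_pos: [0.5299, -0.1145, 0.1262]
tool_rot: [0.998, 0.067, 0.002, 0.001]
ft_force: [0.4, -2.5, 6.9]
grip_width: -0.0003
grasp_force: 3.3
```

```bash
cat >> h.py <<'E'
E0=np.array([.5945,-.0225]);A=np.radians(7.8);X=np.array([np.cos(A),np.sin(A)]);Y=np.array([-X[1],X[0]])
def pl(q):return np.array([(q[:2]-E0)@X,(q[:2]-E0)@Y])
def caserect(name="scene",zlo=.14,zhi=.16,save=None):
    im,d,p=cloud(name)
    if save:cv2.imwrite(save,im)
    dd=p[...,:2]-E0;px=dd@X;py=dd@Y
    hsv=cv2.cvtColor(im,cv2.COLOR_BGR2HSV)
    m=(p[...,2]>zlo)&(p[...,2]<zhi)&(px>-.2)&(px<.16)&(abs(py)<.13)&(hsv[...,1]<60)
    n,l,s,c=cv2.connectedComponentsWithStats(m.astype(np.uint8));k=1+np.argmax(s[1:,4]);m=l==k
    r=cv2.minAreaRect(np.stack([px[m],py[m]],-1).astype(np.float32))
    return np.round(r[0],4),np.round(r[1],4),round(r[2],2),np.round(cv2.boxPoints(r),4).tolist()
E
python3 -c "
from h import *
print(caserect());print(caserect('top'))
o=get_obs();print(pl(o['eef_pos']),o['eef_pos'],o['ft_force'])"
```

```text
(array([-0.0791,  0.0028]), array([0.0999, 0.1306]), 2.24, [[-0.1316000074148178, 0.06599999964237213], [-0.1264999955892563, -0.06440000236034393], [-0.02669999934732914, -0.060499999672174454], [-0.03180000185966492, 0.06989999860525131]])
(array([-0.0777,  0.0016]), array([0.1018, 0.1288]), 1.62, [[-0.13040000200271606, 0.06449999660253525], [-0.12680000066757202, -0.06419999897480011], [-0.02500000037252903, -0.06129999831318855], [-0.028699999675154686, 0.0674000009894371]])
[-0.07652584 -0.08234678] [ 0.52985793 -0.11447064  0.12617149] [ 0.31900948 -2.25906136  5.73429983]
```

Emit:
apply_moves --targets '[[[0,-0.3,0,0,-1],[0,-0.2,0,0,-1],[0,0,0.8,0,-1],[0,0,0.8,0,-1],[0,0,0.8,0,-1],[0,0,0.4,0,-1]]]'

```text
clock: 3.42
eef_pos: [0.5292, -0.1347, 0.2399]
tool_rot: [0.998, 0.067, 0.002, 0.001]
ft_force: [1.1, -1.2, 0.7]
grip_width: 0.0002
grasp_force: 0.0
```

Emit:
apply_moves --targets '[[[-0.6,0.57,0,0,1],[-0.6,0.57,0,0,1],[-0.6,0.57,0,0,1],[-0.6,0.57,0,0,1],[0,0,0,0,1],[0,0,0,0,1]]]'

```text
clock: 3.92
eef_pos: [0.4311, -0.0421, 0.2362]
tool_rot: [0.998, 0.068, -0.0, -0.0]
ft_force: [0.2, 0.9, 0.6]
grip_width: 0.0726
grasp_force: 0.0
```

Emit:
apply_moves --targets '[[[0,0,-0.6,0,1],[0,0,-0.6,0,1],[0,0,-0.6,0,1],[0,0,-0.6,0,1],[0,0,-0.4,0,1],[0,0,-0.2,0,1],[0,0,0,0,1]]]'

```text
clock: 4.5
eef_pos: [0.4315, -0.0431, 0.1143]
tool_rot: [0.998, 0.067, -0.002, -0.0]
ft_force: [-0.6, 0.9, 1.0]
grip_width: 0.0855
grasp_force: 0.0
```

Emit:
apply_moves --targets '[[[0.15,0.02,0,0,1],[0.1,0.014,0,0,1],[0.08,0.011,0,0,1],[0.08,0.011,0,0,1],[0,0,0,0,1]]]'

```text
clock: 4.92
eef_pos: [0.4503, -0.0401, 0.1172]
tool_rot: [0.998, 0.068, 0.001, 0.0]
ft_force: [0.6, 0.5, 0.5]
grip_width: 0.0855
grasp_force: 0.0
```

Emit:
apply_moves --targets '[[[0.06,0.008,0,0,1],[0.06,0.008,0,0,1],[0.06,0.008,0,0,1],[0.06,0.008,0,0,1],[0,0,0,0,1]]]'

```text
clock: 5.33
eef_pos: [0.4584, -0.0387, 0.1162]
tool_rot: [0.998, 0.068, -0.0, -0.0]
ft_force: [0.4, 0.1, -0.7]
grip_width: 0.0854
grasp_force: 0.1
```

```bash
python3 -c "
from h import *
print(caserect());print(caserect('top'))
o=get_obs();print(pl(o['eef_pos']),o['eef_pos'],o['ft_force'],o['tool_rot'])"
```

```text
(array([-0.0769,  0.0027]), array([0.0984, 0.1314]), 0.59, [[-0.12680000066757202, 0.06790000200271606], [-0.12540000677108765, -0.06350000202655792], [-0.027000000700354576, -0.0625], [-0.0284000001847744, 0.06889999657869339]])
(array([-0.071 ,  0.0539]), array([0.0364, 0.0961]), 79.87, [[-0.12150000035762787, 0.04439999908208847], [-0.026900000870227814, 0.027499999850988388], [-0.020500000566244125, 0.0632999986410141], [-0.11509999632835388, 0.08020000159740448]])
[-0.13709379  0.00227366] [ 0.45836606 -0.03885314  0.11624581] [ 0.362364   -0.11486656  0.42632557] [ 9.97701926e-01  6.77559238e-02 -1.63571668e-05  2.39247616e-05]
```

Emit:
apply_moves --targets '[[[0.08,0.011,0,0,1],[0.08,0.011,0,0,1],[0.08,0.011,0,0,1],[0.08,0.011,0,0,1],[0.08,0.011,0,0,1],[0.06,0.008,0,0,1],[0.05,0.007,0,0,1],[0,0,0,0,1]]]'

```text
clock: 6.1
eef_pos: [0.4794, -0.036, 0.1163]
tool_rot: [0.998, 0.068, 0.0, 0.0]
ft_force: [0.4, -0.3, -0.7]
grip_width: 0.0853
grasp_force: 0.4
```

```bash
python3 -c "
from h import *
print(caserect(save='pics/s1.png'))
o=get_obs();print(pl(o['eef_pos']),o['eef_pos'],o['ft_force'],o['ft_torque'])"
```

```text
(array([-0.0559,  0.0031]), array([0.0991, 0.1312]), 0.9, [[-0.10649999976158142, 0.06790000200271606], [-0.10450000315904617, -0.0632999986410141], [-0.005400000140070915, -0.0617000013589859], [-0.007400000002235174, 0.06949999928474426]])
[-0.11589882  0.00222292] [ 0.47937181 -0.03602692  0.11636464] [-0.72645288  0.5489727  -0.38387774] [-0.0089181   0.10611805 -0.06587944]
```

Emit:
apply_moves --targets '[[[0.03,0.004,0,0,1],[0,0,0,0,1]]]'

```text
clock: 6.32
eef_pos: [0.48, -0.0359, 0.1164]
tool_rot: [0.998, 0.068, 0.0, 0.0]
ft_force: [-1.9, 0.3, 0.6]
grip_width: 0.0853
grasp_force: 0.6
```

Emit:
apply_moves --targets '[[[0.03,0.004,0,0,1],[0,0,0,0,1]]]'

```text
clock: 6.48
eef_pos: [0.4811, -0.0358, 0.1164]
tool_rot: [0.998, 0.068, -0.0, 0.0]
ft_force: [-2.3, 0.0, -0.2]
grip_width: 0.0857
grasp_force: 1.1
```

Emit:
apply_moves --targets '[[[0.03,0.004,0,0,1],[0,0,0,0,1]]]'

```text
clock: 6.65
eef_pos: [0.4825, -0.0356, 0.1163]
tool_rot: [0.998, 0.068, 0.0, 0.0]
ft_force: [-2.7, 0.3, 0.0]
grip_width: 0.0854
grasp_force: 1.0
```

```bash
python3 -c "
from h import *
print(caserect(save='pics/s2.png'))
o=get_obs();print(pl(o['eef_pos']),o['eef_pos'],o['ft_force'],o['ft_torque'])"
```

```text
(array([-0.0533,  0.0024]), array([0.1307, 0.0988]), 89.92, [[-0.10270000249147415, -0.06289999932050705], [-0.004000000189989805, -0.06300000101327896], [-0.003800000064074993, 0.06769999861717224], [-0.10260000079870224, 0.06790000200271606]])
[-0.11286653  0.00226352] [ 0.48237053 -0.03557517  0.11627964] [-2.56081398 -0.41012637  0.88181214] [-0.00898325  0.31611707 -0.02000639]
```

```bash
cat >> h.py <<'E'
def look():
    im,d,p=cloud("scene");dd=p[...,:2]-E0;px=dd@X;py=dd@Y
    m=(p[...,2]>.13)&(p[...,2]<.17)&(px>-.092)&(px<-.01)&(abs(py)<.055)
    c=np.linalg.lstsq(np.stack([px[m],py[m],px[m]*0+1],-1),p[...,2][m],rcond=None)[0]
    o=get_obs();return "tilt deg %.2f z %.4f"%(np.degrees(np.arctan(c[0])),c[2]-.05*c[0]),caserect()[:3],pl(o['eef_pos']),o['ft_force'].round(2)
E
python3 -c "
from h import *
print(look())"
```

```text
('tilt deg 0.29 z 0.1511', (array([-0.0531,  0.002 ]), array([0.0987, 0.1324]), 0.22), array([-0.11287473,  0.00225825]), array([-1.49, -0.68,  0.25]))
```

Emit:
apply_moves --targets '[[[0.03,0.004,0,0,1],[0,0,0,0,1],[0,0,0,0,1]]]'

```text
clock: 7.05
eef_pos: [0.4836, -0.0354, 0.1163]
tool_rot: [0.998, 0.068, 0.0, 0.0]
ft_force: [-1.7, -0.3, 0.4]
grip_width: 0.0854
grasp_force: 0.8
```

Emit:
apply_moves --targets '[[[0.03,0.004,0,0,1],[0,0,0,0,1],[0,0,0,0,1]]]'

```text
clock: 7.3
eef_pos: [0.4848, -0.0353, 0.1163]
tool_rot: [0.998, 0.068, 0.0, -0.0]
ft_force: [-2.4, -0.6, -1.2]
grip_width: 0.0856
grasp_force: 0.8
```

```bash
python3 -c "
from h import *
print(look())"
```

```text
('tilt deg 0.18 z 0.1512', (array([-0.0509,  0.0055]), array([0.0991, 0.1374]), 0.04), array([-0.11040514,  0.00224239]), array([-1.84, -0.72,  0.23]))
```

Emit:
apply_moves --targets '[[[0.03,0.004,0,0,1],[0,0,0,0,1],[0,0,0,0,1]]]'

```text
clock: 7.65
eef_pos: [0.4858, -0.0351, 0.1163]
tool_rot: [0.998, 0.068, -0.0, 0.0]
ft_force: [-2.7, -0.5, -0.3]
grip_width: 0.0853
grasp_force: 1.1
```

Emit:
apply_moves --targets '[[[0.03,0.004,0,0,1],[0,0,0,0,1],[0,0,0,0,1]]]'

```text
clock: 7.9
eef_pos: [0.4866, -0.0349, 0.1163]
tool_rot: [0.998, 0.068, -0.0, -0.0]
ft_force: [-4.8, -0.2, 1.6]
grip_width: 0.0852
grasp_force: 2.2
```

```bash
python3 -c "
from h import *
print(look())"
```

```text
('tilt deg -0.20 z 0.1515', (array([-0.0481,  0.0022]), array([0.099 , 0.1316]), 0.65), array([-0.10851331,  0.0023238 ]), array([-4.6 , -0.09,  1.99]))
```

Force jumped to 4.7 N and lean is starting, so the foot is against the edge. I'll back off, check it, then raise to the lid point.

Emit:
apply_moves --targets '[[[-0.1,-0.014,0,0,1],[-0.1,-0.014,0,0,1],[0,0,0.2,0,1],[0,0,0.3,0,1],[0,0,0,0,1],[0,0,0,0,1]]]'

```text
clock: 8.5
eef_pos: [0.4805, -0.0362, 0.1375]
tool_rot: [0.998, 0.068, 0.002, 0.0]
ft_force: [0.9, -0.2, -0.4]
grip_width: 0.0855
grasp_force: 0.0
```

```bash
python3 -c "
from h import *
print(look());o=get_obs();print(o['eef_pos'])"
```

```text
('tilt deg 0.21 z 0.1512', (array([-0.0503,  0.0019]), array([0.0998, 0.1318]), 0.14), array([-0.1154338,  0.0020524]), array([-0.67, -0.16,  0.92]))
[ 0.47939612 -0.03607436  0.13636554]
```

Emit:
apply_moves --targets '[[[0.08,0.011,0,0,1],[0.08,0.011,0,0,1],[0.08,0.011,0.02,0,1],[0.1,0.014,0.05,0,1],[0.1,0.014,0.05,0,1],[0.1,0.014,0.05,0,1],[0.1,0.014,0.05,0,1],[0.1,0.014,0.05,0,1]]]'

```text
clock: 9.27
eef_pos: [0.5094, -0.0319, 0.1475]
tool_rot: [0.998, 0.068, 0.0, -0.0]
ft_force: [-3.7, 0.3, 2.8]
grip_width: 0.0855
grasp_force: 1.8
```

```bash
python3 -c "
from h import *
print(look())"
```

```text
('tilt deg -9.45 z 0.1622', (array([-0.0253,  0.0016]), array([0.1024, 0.1329]), 0.64), array([-0.0843157 ,  0.00216921]), array([-0.87,  0.05,  1.47]))
```

Tipping cleanly (9.5° of lean). I'll continue.

Emit:
apply_moves --targets '[[[0.12,0.016,0.06,0,1],[0.12,0.016,0.06,0,1],[0.12,0.016,0.06,0,1],[0.12,0.016,0.06,0,1],[0.12,0.016,0.06,0,1],[0.12,0.016,0.06,0,1],[0.12,0.016,0.06,0,1],[0.12,0.016,0.06,0,1]]]'

```text
clock: 10.03
eef_pos: [0.5478, -0.0268, 0.1665]
tool_rot: [0.998, 0.068, 0.0, 0.0]
ft_force: [-1.2, 0.4, -0.4]
grip_width: 0.0857
grasp_force: 0.3
```

Emit:
apply_moves --targets '[[[0.12,0.016,0.06,0,1],[0.12,0.016,0.06,0,1],[0.12,0.016,0.06,0,1],[0.12,0.016,0.06,0,1]]]'

```text
clock: 10.37
eef_pos: [0.5669, -0.0242, 0.1762]
tool_rot: [0.998, 0.068, 0.0, -0.0]
ft_force: [-0.1, 0.8, 0.4]
grip_width: 0.0853
grasp_force: 0.2
```

```bash
python3 -c "
from h import *
im,d,p=cloud('scene');cv2.imwrite('pics/s3.png',im[80:360,100:460].repeat(2,0).repeat(2,1));o=get_obs();print(pl(o['eef_pos']),o['eef_pos'],o['ft_force'])"
```

```text
[-0.02634416  0.00200889] [ 0.56812695 -0.02408501  0.17670443] [1.89059673 0.14531519 1.35009676]
```

View pics/s3.png

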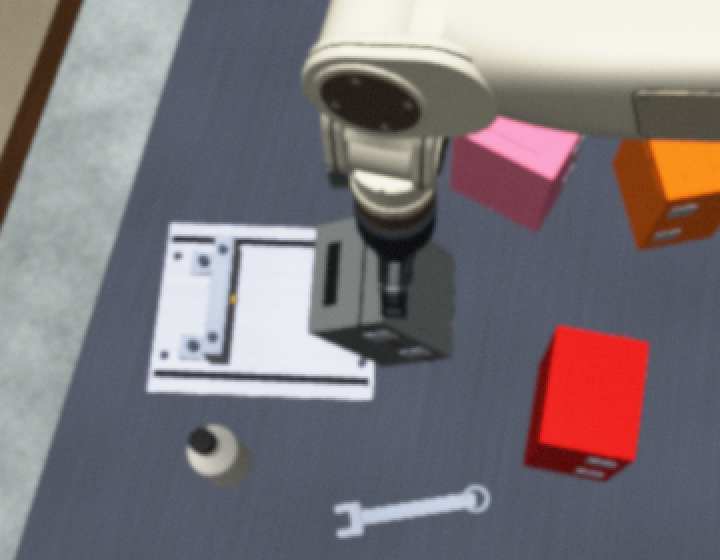

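The picture shows the case leaning about 35° over the edge at (380,290), with the other things untouched.

Emit:
apply_moves --targets '[[[0.12,0.016,0.05,0,1],[0.12,0.016,0.05,0,1],[0.12,0.016,0.05,0,1],[0.12,0.016,0.05,0,1],[0.12,0.016,0.05,0,1],[0.12,0.016,0.05,0,1],[0,0,0.05,0,1]]]'

```text
clock: 11.0
eef_pos: [0.5962, -0.0203, 0.19]
tool_rot: [0.998, 0.068, 0.0, -0.0]
ft_force: [-0.2, 0.0, -0.1]
grip_width: 0.0853
grasp_force: 0.0
```

Emit:
apply_moves --targets '[[[0.12,0.016,0.05,0,1],[0.12,0.016,0.05,0,1],[0.1,0.014,0.05,0,1],[0,0,0.3,0,1],[0,0,0.3,0,1],[0,0,0.3,0,1]]]'

```text
clock: 11.5
eef_pos: [0.6088, -0.0185, 0.2321]
tool_rot: [0.998, 0.068, -0.0, -0.0]
ft_force: [0.9, 0.3, -0.8]
grip_width: 0.0851
grasp_force: 0.0
```

```bash
python3 -c "
from h import *
im,d,p=cloud('scene');cv2.imwrite('pics/s4.png',im[80:360,100:460].repeat(2,0).repeat(2,1));o=get_obs();print(pl(o['eef_pos']),o['eef_pos'],o['ft_force'])
print(caserect('scene',.105,.125))"
```

```text
[0.0160045  0.00175037] [ 0.61011887 -0.01859377  0.23528458] [ 0.94118772 -0.70346541  1.40566105]
(array([0.0078, 0.0024]), array([0.1375, 0.1315]), 0.13, [[-0.06120000034570694, 0.06800000369548798], [-0.0608999989926815, -0.06350000202655792], [0.07670000195503235, -0.06319999694824219], [0.07639999687671661, 0.06830000132322311]])
```

View pics/s4.png

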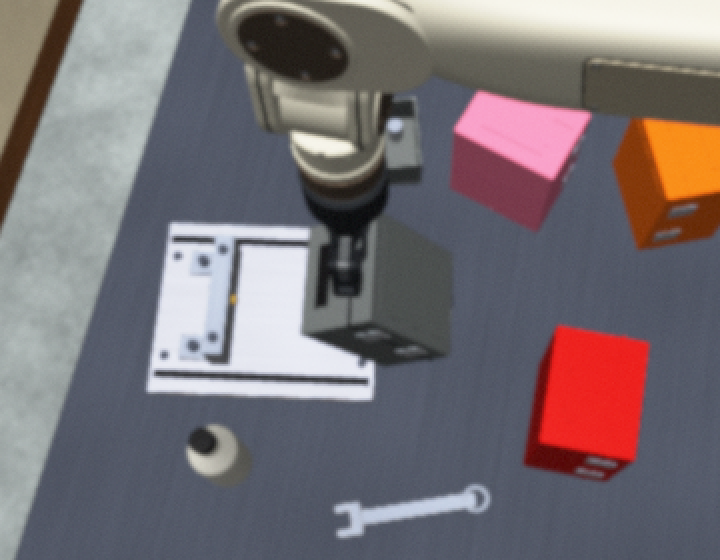

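```bash
cat >> h.py <<'E'
def prof(name="scene",ylo=.045,yhi=.06):
    im,d,p=cloud(name);dd=p[...,:2]-E0;px=dd@X;py=dd@Y
    m=(py>ylo)&(py<yhi)&(px>-.2)&(px<.13)&(p[...,2]>.02)&(d>0)
    b=np.round(px[m]/.01).astype(int)
    return [(int(k*10),int(1000*np.max(p[...,2][m][b==k]))) for k in np.unique(b)]
E
python3 -c "
from h import *
print(prof());print(prof(ylo=-.06,yhi=-.045))"
```

```text
[(-200, 700), (-190, 700), (-180, 698), (-170, 696), (-160, 695), (-150, 694), (-140, 692), (-130, 691), (-120, 689), (-110, 686), (-100, 685), (-90, 682), (-80, 681), (-70, 677), (-60, 674), (-50, 668), (-40, 670), (-30, 673), (-20, 673), (-10, 673), (0, 672), (10, 671), (20, 670), (30, 662), (40, 653), (50, 147), (60, 140), (70, 130), (80, 124), (90, 20), (110, 20), (120, 20)]
[(-90, 67), (-80, 82), (-70, 98), (-60, 112), (-50, 124), (-40, 139), (-30, 150), (-20, 164), (-10, 178), (0, 181), (40, 651), (50, 140), (60, 140), (70, 131), (80, 121), (120, 20), (130, 21)]
```

The case has settled at about 37°, with its foot corner on the bench and its face on the edge, because the fingers rose over its top corner. I'll go back and push lower on the lid.

Emit:
apply_moves --targets '[[[-0.6,-0.08,0,0,1],[-0.6,-0.08,0,0,1],[-0.56,-0.08,0,0,1],[0,0,-0.5,0,1],[0,0,-0.5,0,1],[0,0,-0.4,0,1],[0,0,-0.35,0,1],[0,0,0,0,1]]]'

```text
clock: 12.37
eef_pos: [0.5353, -0.0281, 0.1578]
tool_rot: [0.998, 0.068, -0.004, -0.0]
ft_force: [0.7, 0.2, 0.0]
grip_width: 0.0852
grasp_force: 0.0
```

Emit:
apply_moves --targets '[[[0.1,0.014,0,0,1],[0.1,0.014,0,0,1],[0.1,0.014,0,0,1],[0.1,0.014,0,0,1],[0.1,0.014,0.02,0,1],[0.1,0.014,0.02,0,1]]]'

```text
clock: 12.87
eef_pos: [0.5632, -0.0248, 0.1641]
tool_rot: [0.998, 0.068, 0.001, 0.0]
ft_force: [-0.6, -0.2, -0.1]
grip_width: 0.0854
grasp_force: 0.0
```

```bash
python3 -c "
from h import *
print(prof(ylo=-.06,yhi=-.045));o=get_obs();print(pl(o['eef_pos']),o['eef_pos'],o['ft_force'])"
```

```text
[(-90, 70), (-80, 82), (-70, 98), (-60, 104), (-10, 587), (0, 577), (10, 168), (20, 167), (30, 160), (40, 154), (50, 146), (60, 138), (70, 131), (80, 123), (110, 21)]
[-0.03055117  0.00200471] [ 0.56395942 -0.02466011  0.16417119] [ 0.8801168   0.45201442 -0.03173364]
```

Emit:
apply_moves --targets '[[[0.1,0.014,0,0,1],[0.1,0.014,0,0,1],[0.1,0.014,0.02,0,1],[0.1,0.014,0.02,0,1],[0.1,0.014,0.02,0,1]]]'

```text
clock: 13.33
eef_pos: [0.5827, -0.022, 0.166]
tool_rot: [0.998, 0.068, 0.0, -0.0]
ft_force: [0.6, -0.7, 0.4]
grip_width: 0.0849
grasp_force: 0.0
```

Emit:
apply_moves --targets '[[[0.1,0.014,0.02,0,1],[0.1,0.014,0.02,0,1],[0.1,0.014,0.02,0,1]]]'

```text
clock: 13.58
eef_pos: [0.5947, -0.0203, 0.1683]
tool_rot: [0.998, 0.068, -0.0, -0.0]
ft_force: [0.9, 0.2, 0.2]
grip_width: 0.0853
grasp_force: 0.0
```

```bash
python3 -c "
from h import *
print(prof(ylo=-.06,yhi=-.045));o=get_obs();print(pl(o['eef_pos']),o['eef_pos'],o['ft_force'])"
```

```text
[(-50, 123), (-40, 123), (-30, 122), (20, 595), (30, 587), (50, 121), (60, 120), (70, 120), (80, 120), (90, 118), (100, 119)]
[0.00136358 0.0021535 ] [ 0.5955587  -0.02018136  0.1685368 ] [ 1.83496523  0.20744536 -0.07998889]
```

It has fallen flat. Now I'll go up, back, down behind the base and check.

Emit:
apply_moves --targets '[[[0,0,0.8,0,1],[-0.3,-0.04,0.5,0,1],[-0.7,-0.095,0,0,1],[-0.7,-0.095,0,0,1],[-0.7,-0.095,0,0,1],[-0.5,-0.07,0,0,1],[0,0,0,0,1]]]'

```text
clock: 14.22
eef_pos: [0.4743, -0.0365, 0.2205]
tool_rot: [0.998, 0.067, -0.001, -0.0]
ft_force: [-0.7, -0.1, -0.1]
grip_width: 0.0852
grasp_force: 0.0
```

```bash
python3 -c "
from h import *
im,d,p=cloud('scene');cv2.imwrite('pics/s5.png',im[80:360,100:460].repeat(2,0).repeat(2,1))
print(prof(ylo=-.06,yhi=-.045));o=get_obs();print(pl(o['eef_pos']),o['eef_pos'],o['ft_force'])
print(caserect('scene',.105,.13))"
```

```text
[(-100, 642), (-90, 639), (-50, 119), (-40, 121), (-30, 120), (-20, 119), (-10, 119), (0, 120), (10, 119), (20, 119), (30, 119), (40, 120), (50, 119), (60, 119), (70, 119), (80, 118), (90, 120), (100, 119), (120, 20), (130, 21)]
[-0.1170629   0.00215052] [ 0.47822833 -0.03625664  0.22091378] [-0.58496187  0.61745639  0.27363417]
(array([0.026 , 0.0017]), array([0.1501, 0.1338]), 0.12, [[-0.04919999837875366, 0.06849999725818634], [-0.048900000751018524, -0.06530000269412994], [0.10119999945163727, -0.06499999761581421], [0.10090000182390213, 0.06880000233650208]])
```

View pics/s5.png

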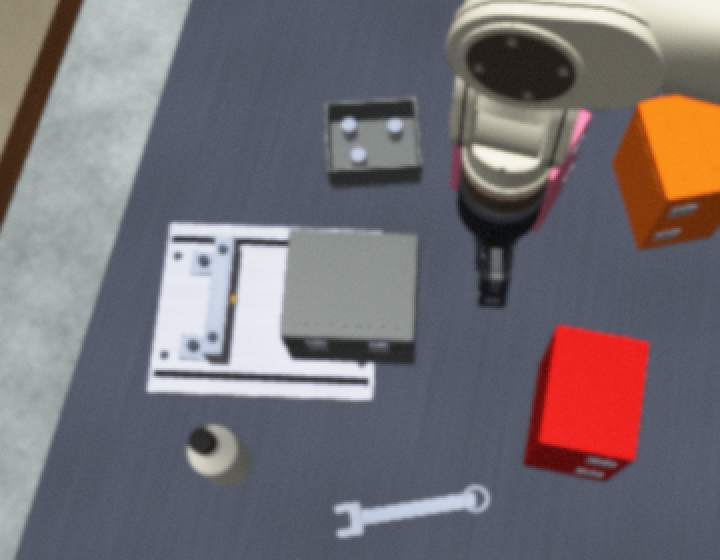

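In s5 the case lies flat and square at (350,290), lid up, base 49 mm over the edge, bystanders in place. I'll lower behind it and push.

Emit:
apply_moves --targets '[[[0,0,-0.7,0,1],[0,0,-0.7,0,1],[0,0,-0.7,0,1],[0,0,-0.7,0,1],[0,0,-0.5,0,1],[0,0,-0.25,0,1],[0,0,0,0,1]]]'

```text
clock: 14.95
eef_pos: [0.4773, -0.0358, 0.0753]
tool_rot: [0.998, 0.068, -0.003, -0.0]
ft_force: [0.3, 0.1, -0.1]
grip_width: 0.0856
grasp_force: 0.0
```

Emit:
apply_moves --targets '[[[0.3,0.041,0,0,1],[0.3,0.041,0,0,1],[0.3,0.041,0,0,1],[0.2,0.027,0,0,1],[0.1,0.014,0,0,1],[0.1,0.014,0,0,1],[0.1,0.014,0,0,1],[0,0,0,0,1]]]'

```text
clock: 15.62
eef_pos: [0.535, -0.0284, 0.0785]
tool_rot: [0.998, 0.068, 0.0, 0.0]
ft_force: [1.5, -0.4, 0.3]
grip_width: 0.085
grasp_force: 0.0
```

Emit:
apply_moves --targets '[[[0.12,0.016,0,0,1],[0.12,0.016,0,0,1],[0.12,0.016,0,0,1],[0.12,0.016,0,0,1],[0.12,0.016,0,0,1],[0.12,0.016,0,0,1],[0.12,0.016,0,0,1],[0.12,0.016,0,0,1]]]'

```text
clock: 16.28
eef_pos: [0.5732, -0.0233, 0.0782]
tool_rot: [0.998, 0.068, -0.0, -0.0]
ft_force: [-2.0, 0.4, 0.3]
grip_width: 0.0858
grasp_force: 0.0
```

```bash
python3 -c "
from h import *
o=get_obs();print(pl(o['eef_pos']),o['eef_pos'],o['ft_force'])
print(caserect('scene',.105,.13))"
```

```text
[-0.0212484   0.00212609] [ 0.57315965 -0.02327732  0.07819784] [-1.99914278  0.41973306  0.30191338]
(array([0.0643, 0.0039]), array([0.1352, 0.1512]), 89.18, [[-0.012199999764561653, -0.06260000169277191], [0.13899999856948853, -0.06469999998807907], [0.14090000092983246, 0.07039999961853027], [-0.010300000198185444, 0.07259999960660934]])
```

```bash
python3 -c "
from h import *
for n in('top','scene'):
    p=np.load(n+'0.npy');dd=p[...,:2]-E0;px=dd@X;py=dd@Y
    m=(p[...,2]>.058)&(p[...,2]<.072)&(px>.14)&(px<.23)&(abs(py)<.06);print(np.percentile(px[m],[1,5,95,99]))"
```

```text
[0.17376714 0.17473978 0.19763493 0.19882507]
[0.17310612 0.17380227 0.19600522 0.19717622]
```

Emit:
apply_moves --targets '[[[0.08,0.011,0,0,1],[0.08,0.011,0,0,1],[0.08,0.011,0,0,1],[0.08,0.011,0,0,1],[0.04,0.006,0,0,1],[0,0,0,0,1]]]'

```text
clock: 16.83
eef_pos: [0.5878, -0.0213, 0.0784]
tool_rot: [0.998, 0.068, 0.001, -0.0]
ft_force: [0.5, 0.0, 0.2]
grip_width: 0.0855
grasp_force: 0.0
```

Emit:
apply_moves --targets '[[[0.06,0.008,0,0,1],[0.06,0.008,0,0,1],[0.06,0.008,0,0,1],[0.06,0.008,0,0,1],[0.06,0.008,0,0,1],[0.05,0.007,0,0,1],[0,0,0,0,1]]]'

```text
clock: 17.42
eef_pos: [0.6019, -0.0194, 0.0783]
tool_rot: [0.998, 0.068, 0.0, -0.0]
ft_force: [-0.5, -0.1, 0.3]
grip_width: 0.0859
grasp_force: 0.0
```

Emit:
apply_moves --targets '[[[0.03,0.004,0,0,1],[0,0,0,0,1]]]'

```text
clock: 17.58
eef_pos: [0.6025, -0.0193, 0.0783]
tool_rot: [0.998, 0.068, 0.0, 0.0]
ft_force: [-0.9, -0.2, -0.1]
grip_width: 0.0855
grasp_force: 0.0
```

Emit:
apply_moves --targets '[[[0.03,0.004,0,0,1],[0,0,0,0,1]]]'

```text
clock: 17.75
eef_pos: [0.6035, -0.0191, 0.0783]
tool_rot: [0.998, 0.068, -0.0, -0.0]
ft_force: [-1.2, 0.9, -0.0]
grip_width: 0.0851
grasp_force: 0.0
```

```bash
python3 -c "
from h import *
o=get_obs();print(pl(o['eef_pos']),o['eef_pos'],o['ft_force'])
print(caserect('scene',.105,.13))"
```

```text
[0.00940439 0.00210454] [ 0.60353176 -0.01913861  0.07826638] [-1.15074028  0.87700058 -0.0256934 ]
(array([0.0917, 0.0017]), array([0.1362, 0.1313]), 0.04, [[0.023499999195337296, 0.06729999929666519], [0.023600000888109207, -0.06400000303983688], [0.1598999947309494, -0.06390000134706497], [0.1597999930381775, 0.0674000009894371]])
```

Emit:
apply_moves --targets '[[[0.03,0.004,0,0,1],[0,0,0,0,1]]]'

```text
clock: 17.97
eef_pos: [0.6047, -0.019, 0.0783]
tool_rot: [0.998, 0.068, -0.0, -0.0]
ft_force: [-2.0, -0.6, 0.2]
grip_width: 0.0855
grasp_force: 0.0
```

Emit:
apply_moves --targets '[[[0.03,0.004,0,0,1],[0,0,0,0,1]]]'

```text
clock: 18.13
eef_pos: [0.606, -0.0188, 0.0783]
tool_rot: [0.998, 0.068, 0.0, -0.0]
ft_force: [-2.3, -0.5, -0.2]
grip_width: 0.0855
grasp_force: 0.0
```

Emit:
apply_moves --targets '[[[0.03,0.004,0,0,1],[0,0,0,0,1]]]'

```text
clock: 18.3
eef_pos: [0.6072, -0.0186, 0.0782]
tool_rot: [0.998, 0.068, 0.0, -0.0]
ft_force: [-1.6, -0.8, -0.2]
grip_width: 0.0855
grasp_force: 0.0
```

Emit:
apply_moves --targets '[[[0.02,0.003,0,0,1],[0,0,0,0,1]]]'

```text
clock: 18.47
eef_pos: [0.6078, -0.0186, 0.0782]
tool_rot: [0.998, 0.068, -0.0, 0.0]
ft_force: [-3.3, -0.9, 0.4]
grip_width: 0.0856
grasp_force: 0.0
```

Emit:
apply_moves --targets '[[[0.02,0.003,0,0,1],[0,0,0,0,1]]]'

```text
clock: 18.63
eef_pos: [0.6078, -0.0186, 0.0781]
tool_rot: [0.998, 0.068, -0.001, 0.0]
ft_force: [-4.9, -0.9, 0.9]
grip_width: 0.0857
grasp_force: 0.0
```

Emit:
apply_moves --targets '[[[0.02,0.003,0,0,1],[0,0,0,0,1]]]'

```text
clock: 18.8
eef_pos: [0.6078, -0.0187, 0.0778]
tool_rot: [0.998, 0.068, -0.002, 0.0]
ft_force: [-7.1, -1.6, 1.5]
grip_width: 0.0855
grasp_force: 0.0
```

Emit:
apply_moves --targets '[[[0.02,0.003,0,0,1],[0,0,0,0,1]]]'

```text
clock: 18.97
eef_pos: [0.6077, -0.0187, 0.0776]
tool_rot: [0.998, 0.068, -0.003, 0.0]
ft_force: [-7.8, -1.7, 2.6]
grip_width: 0.0856
grasp_force: 0.0
```

```bash
sed -i 's/px<.16)/px<.175)/' h.py; python3 -c "
from h import *
o=get_obs();print(pl(o['eef_pos']),o['eef_pos'],o['ft_force'])
print(caserect('scene',.105,.13))"
```

```text
[0.01363863 0.00201544] [ 0.60773892 -0.01865223  0.07756379] [-7.83651357 -1.68123292  2.56911229]
(array([0.1011, 0.0018]), array([0.1313, 0.1459]), 89.93, [[0.02810000069439411, -0.06379999965429306], [0.17389999330043793, -0.06400000303983688], [0.17409999668598175, 0.0674000009894371], [0.028300000354647636, 0.06750000268220901]])
```

The case has stopped against the bar and force rises with no motion. One firmer squeeze to seat it square, then I'll ease off and withdraw.

Emit:
apply_moves --targets '[[[0.03,0.004,0,0,1],[0.03,0.004,0,0,1],[0,0,0,0,1]]]'

```text
clock: 19.27
eef_pos: [0.6076, -0.0187, 0.0768]
tool_rot: [0.998, 0.068, -0.005, 0.0]
ft_force: [-13.5, -2.7, 2.6]
grip_width: 0.0853
grasp_force: 0.0
```

Emit:
apply_moves --targets '[[[-0.05,-0.007,0,0,1],[-0.05,-0.007,0,0,1],[-0.05,-0.007,0,0,1],[-0.2,-0.027,0,0,1],[-0.5,-0.068,0,0,1],[-0.6,-0.08,0,0,1],[-0.5,-0.068,0,0,1]]]'

```text
clock: 19.85
eef_pos: [0.5341, -0.0285, 0.0786]
tool_rot: [0.998, 0.068, 0.001, 0.0]
ft_force: [-0.3, 0.2, -0.6]
grip_width: 0.0852
grasp_force: 0.0
```

Emit:
apply_moves --targets '[[[0,0,0.6,0,1],[0,0,0.8,0,1],[0,0,0.8,0,1],[0,0,0.8,0,1],[-0.5,0,0,0,1],[-0.5,0,0,0,1],[0,0,0,0,1],[0,0,0,0,1]]]'

```text
clock: 20.52
eef_pos: [0.4946, -0.0284, 0.1992]
tool_rot: [0.998, 0.068, 0.001, 0.0]
ft_force: [0.3, -0.6, 0.9]
grip_width: 0.0856
grasp_force: 0.0
```

```bash
python3 -c "
from h import *
for n in('scene','top'):print(caserect(n,.105,.13))
im,d=imaging.camera('top');a=imaging.camera('scene')[0]
cv2.imwrite('pics/fin.png',np.hstack([cv2.resize(im[90:290,220:480],(520,400),interpolation=2),cv2.resize(a[120:370,150:325],(280,400),interpolation=2)]))"
```

```text
(array([0.0987, 0.0019]), array([0.1508, 0.1314]), 0.19, [[0.02319999970495701, 0.0674000009894371], [0.023600000888109207, -0.0640999972820282], [0.17430000007152557, -0.06360000371932983], [0.17389999330043793, 0.06790000200271606]])
(array([0.099 , 0.0004]), array([0.1312, 0.1519]), 89.8, [[0.02290000021457672, -0.0649000033736229], [0.17479999363422394, -0.06539999693632126], [0.17520000040531158, 0.0658000037074089], [0.02329999953508377, 0.06629999727010727]])
```

View pics/fin.png

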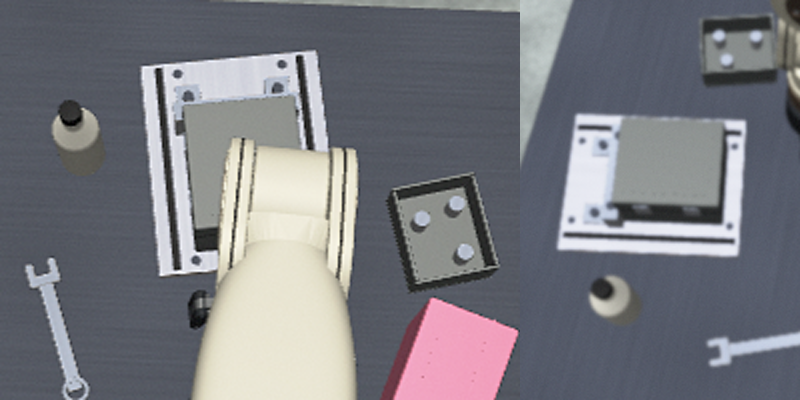

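The case is flat, lid up and flush on the bar, at (245,165) in the left half. It measures within 0.2° of square, and the bottle, wrench and bin are where they were. Handing in.

```bash
python3 -c "
from workcell import order
print(order.job_done())"
```

```text
the job is handed in; nothing more can be done
None
```

The job is handed in at about 20.7 s: the case lies lid up on the plate, pushed home against the stop bar and square to within about 0.2°. The highest force I read while pushing was about 14 N. I judged the plunger pressed in from the contact with the bar, since it can't be seen directly.

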